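# Kit the wash tub: crossbar, hub and ring

## Task

Load the brown wash tub, one piece at a time and in this order: the steel crossbar, the flanged hub, the plain ring. The crossbar is half under the riser shelf: draw it out by its exposed end until it is fully clear of the shelf, lay it on the bench and let go, then take it again by its middle, lift it and lay it lengthwise, flat on the tub's bottom. Then stand the hub upright on its flange beside it, and last lay the ring flat in the free space, nothing stacked; set each piece down gently without dropping it, and do not disturb the spanner or the can.

Things in the scene. Friction and masses are not known exactly. Their poses are not given: they have to be found in the camera images.
- bar_mid (a point): Centre of the puller crossbar: a plain bright steel bar, 190 mm long (its own x), 28 mm wide (y), 24 mm high (z), with two dark slots and a dark round hole on its top; this point is half-way up, 12 mm above the underside. About 0.6 kg, slides on the bench. At the start it lies on the bench with the rear 105 to 125 mm under the riser shelf and its head end sticking out 65 to 85 mm towards the robot's right (-y).
- bar_head (a point): Centre of the exposed end face of the crossbar (95 mm along the bar's +x from its centre, 12 mm above its underside).
- bar_tail (a point): Centre of the other end face of the crossbar, the one under the riser (95 mm along the bar's -x from its centre).
- riser: Low fixed shelf: steel plate 320 mm (its x) by 300 mm (its y), top 60 mm above the bench, 54 mm free height below, on four green 20 mm square legs at x +-150, y +-140 mm. Origin on the bench under its centre. The open edge where the bar sticks out is its -y edge, at y = -150 mm. A steel converter cover, 230 mm across and 60 mm high, stands on it, centred at x 0, y +25 mm.
- hub_mid (a point): Centre of the splined hub: a steel round part standing upright (z up) on the bench, 75 mm high; the flange at its foot is 72 mm across and 14 mm thick, the neck above 42 mm across (cone up to 18 mm). This point is on its axis, 37.5 mm above its underside. About 0.45 kg.
- ring_mid (a point): Centre of the plain aluminium ring lying flat on the bench: 100 mm outside, 70 mm inside diameter (wall 15 mm), 30 mm high; this point is on its axis, 15 mm above its underside. Too wide to grip across: it is taken by its wall, one finger inside. About 0.3 kg.
- tub: Brown open wash tub, fixed on the bench: outside 310 mm (its x, the long side) by 270 mm (its y), 65 mm high, walls and floor 6 mm thick (a rim lip adds 6 mm outwards). Origin under its centre at bench height; the inner floor is 6 mm above that. Empty at the start.
- spanner: Bystander: a spanner 150 mm long lying on the bench close to the robot. Leave it alone.
- can: Bystander: a grey can 66 mm across, 100 mm high, standing on the far side of the bench. Leave it alone.

How it is judged (in metres and radians):
On the way, in this order (a step that is already met when the one before it is completed fails the run):
1. the crossbar lies on the bench, let go and at rest, its whole length out from under the riser (y of bar_tail in the frame of riser below -0.152 m and height (world z) of bar_mid below 0.018 m and angle between bar_mid's own z axis and vertical below 0.1 rad and contact force between the fingers and bar below 0.2 N and linear speed of bar below 0.03 m/s), for 0.2 s.
2. the crossbar is held by its middle (within 40 mm of its centre) and lifted clear of the bench (contact force between the fingers and bar above 1 N and distance between the grasp point and bar_mid below 0.04 m and height (world z) of bar_mid above 0.05 m), for 0.1 s.
3. the crossbar lies flat on the tub's floor, lengthwise, let go (x of bar_head in the frame of tub between -0.15 and 0.15 m and y of bar_head in the frame of tub between -0.13 and 0.13 m and z of bar_head in the frame of tub between -0.01 and 0.026 m and x of bar_tail in the frame of tub between -0.15 and 0.15 m and y of bar_tail in the frame of tub between -0.13 and 0.13 m and z of bar_tail in the frame of tub between -0.01 and 0.026 m and angle between the x axis of bar_mid and the x axis of tub, either way round below 0.35 rad and contact force between the fingers and bar below 0.2 N and linear speed of bar below 0.03 m/s), for 0.2 s.
4. the hub stands upright on the tub's floor, let go, the crossbar still in place and the ring not yet in the tub (all of step 3 and x of hub_mid in the frame of tub between -0.12 and 0.12 m and y of hub_mid in the frame of tub between -0.1 and 0.1 m and z of hub_mid in the frame of tub between -0.01 and 0.052 m and angle between hub_mid's own z axis and vertical below 0.12 rad and contact force between the fingers and hub below 0.2 N and linear speed of hub below 0.03 m/s and not (x of ring_mid in the frame of tub between -0.15 and 0.15 m and y of ring_mid in the frame of tub between -0.13 and 0.13 m and z of ring_mid in the frame of tub between -0.01 and 0.08 m)), for 0.2 s.
At the end, for the whole second after the job is handed in: Crossbar, hub and ring are all inside the tub, at rest and let go, each directly on the tub's floor (within 8 mm): the crossbar flat and lengthwise within 20 degrees of the tub's long side, the hub upright on its flange and the ring flat, both within 7 degrees (all of step 3 and x of hub_mid in the frame of tub between -0.12 and 0.12 m and y of hub_mid in the frame of tub between -0.1 and 0.1 m and z of hub_mid in the frame of tub between -0.01 and 0.052 m and angle between each of hub_mid, ring_mid's own z axis and vertical below 0.12 rad and contact force between the fingers and hub below 0.2 N and linear speed of each of hub, ring below 0.03 m/s and x of ring_mid in the frame of tub between -0.105 and 0.105 m and y of ring_mid in the frame of tub between -0.085 and 0.085 m and z of ring_mid in the frame of tub between -0.01 and 0.029 m and contact force between the fingers and ring below 0.2 N); the robot touches nothing.
It fails at once if the crossbar is dropped (falls free faster than 0.6 m/s) (linear speed of bar above 0.6 m/s and contact force between the fingers and bar below 0.1 N).
It fails at once if the hub is dropped (falls free faster than 0.6 m/s) (linear speed of hub above 0.6 m/s and contact force between the fingers and hub below 0.1 N).
It fails at once if the ring is dropped (falls free faster than 0.6 m/s) (linear speed of ring above 0.6 m/s and contact force between the fingers and ring below 0.1 N).
It fails at once if the spanner or the can is disturbed (moved over 30 mm) (distance of any of spanner, can from where it was at the start of the episode above 0.03 m).
It also fails if it takes over 72 s, if anything falls off the work surface, if the arm or the gripper's body presses on something with over 40 N, if the wrist force passes 120 N, or if a joint passes its speed limit or range.

## Robot

A 6-joint arm with a two-finger parallel gripper is mounted at the origin on the work surface. World frame = base frame: x ahead of the robot, y to its left, z up, the work surface at z = 0. Lengths are in mm, angles in rad, forces in N, time in s.
With the tool pointing down it reaches from about 275 to 750 mm from the base axis. Payload 10.2 kg.
Tool frame: the origin (TCP) lies on the centre line of the jaws, within the pads' length; the fingertips stand 8 mm ahead of it and the grasp point (between the pads) lies 11 mm behind it; x points along the fingers, y is the direction in which the jaws open and shut, and the axes are right-handed (so a half turn about x gives the same grasp; the last joint's range is limited). The gripper opens to 85 mm and grips with 20 to 120 N. Pads are 22 mm wide; open, the fingers measure 114 mm over their backs; the gripper's body (76 mm by 85 mm) begins 54 mm behind the grasp point. The pads swing forward as they close: fully open they stand 13 mm farther back than shut.
Start: joints at [-1.522, 0.313, 1.498, -0, 1.331, -0.223], TCP at [140.931, -505.737, 239.294] pointing down, gripper open.
Joint ranges: [-2.94, 2.94], [-0.97, 2.17], [0.19, 2.56], [-1.23, 4.37], [0.02, 3.11], [-2.88, 2.88]. Speed limits (rad/s): [2.39, 2.39, 3.01, 3.14, 3.14, 3.14].

## Interface

Orientations are given as a unit quaternion [w, x, y, z].
In Python, from rig import ctrl, vision, workorder gives the robot as it stands. The module is installed in compiled form; this text tells all that it offers.
- The arm moves only by the shell command python3 -m jog 'ROWS' [OPENING] [FORCE]. ROWS is JSON, a list that holds one entry, the list of rows, each a list of 6 numbers: the shift along the tool's x, y, z in m, then the turn, a rotation vector about the tool's x, y, z in rad. A call has 1 to 12 rows; each row shifts and turns the commanded pose from where the row before left it, along the tool's axes as they then stand; what a row does not reach is not made up. A row lasts 1/8 s, in which the tool goes at most 62.5 mm and 10.7 degrees, less where a joint would pass 70% of its speed; a pose out of reach is approached as far as the arm can. A call is refused whole if a number of a shift passes 0.0625 or a number of a turn 0.188, either way. A call with a gripper value outside its range is refused whole. OPENING is the closure in counts, from 0 (fully open) to 255 (shut), set as the call begins (- or left out, the last holds). The fingers move at their own pace and stop on an object; FORCE is the grip in N (left out, the last holds). Time passes only in rows, so rows that do not move let the fingers close. It gives the time, the measured TCP pose, the force and the opening at its end, in the units of the state.
- ctrl.sense(): the state, without advancing time (a new reading comes with each control period).
- vision.capture(name): name is "side" or "top" or "wrist"; returns a dict with "image" (400x640x3 uint8, red, green, blue), "mtx" (3x3 intrinsics, pixels), "R" (3x3) and "t" (3): a world point X has camera coordinates R X + t; the wrist camera has in their place "hand_eye" (4x4, takes a point from camera to tool coordinates, whose origin is the TCP and whose axes are the tool frame's). Camera axes: x right, y down, z forward; pixel columns grow to the right and rows downward; lengths in mm; the calibration is good to about 2 mm. A picture is of the moment at which its call begins: read the wrist's pose just before it. There is no depth.
- workorder.finish_job(): hands the job in, once; it reports no verdict.
The state is a dict: "time_s": time; "joints": joint angles; "dq": joint speeds; "tau": joint torques, N m; "eef_pos": TCP position; "ee_rot": TCP orientation; "force": force on the tool from outside, world axes, zero at the start; "wrist_torque": the same for the moment, N m; "grip_width": opening from 0.0 (shut) to 1.0 (fully open).
Only numpy, scipy, OpenCV 4.12 (cv2) and the standard library are available. Lean on these libraries where they do the work, as an engineer would, in place of code of your own. Each camera call takes 0.05 s, during which the arm holds its last target.

## Working session

There is one attempt and no reset: what is moved stays moved. The work goes in short steps, Python scripts to look and compute and a shell command to move; the robot and the scene stay as the last step left them, time stands still between calls to the robot, and variables do not carry over. Pictures are saved under pics/ and viewed, and the job is handed in when it is done.

```bash
ls; mkdir -p pics; cat > h.py <<'E'
import numpy as np, cv2
from rig import ctrl, vision, workorder
from scipy.spatial.transform import Rotation as Rn
def q2R(q): return Rn.from_quat([q[1],q[2],q[3],q[0]]).as_matrix()
def cam(name):
    s=ctrl.sense(); c=vision.capture(name); K=np.array(c['mtx'])
    if name=='wrist':
        H=np.array(c['hand_eye']); Rt=q2R(s['ee_rot']); p=np.array(s['eef_pos'])
        Rcw=Rt@H[:3,:3]; o=Rt@H[:3,3]+p
    else:
        R=np.array(c['R']); t=np.array(c['t']); Rcw=R.T; o=-R.T@t.ravel()
    return c['image'],K,Rcw,o
def ray(K,Rcw,o,uv,z):
    uv=np.atleast_2d(np.array(uv,float)); d=np.c_[uv,np.ones(len(uv))]@np.linalg.inv(K).T@Rcw.T
    return o+d*((z-o[2])/d[:,2])[:,None]
def proj(K,Rcw,o,X):
    c=(np.atleast_2d(X)-o)@Rcw; p=c@K.T; return p[:,:2]/p[:,2:]
def save(n,im): cv2.imwrite('pics/'+n+'.png',cv2.cvtColor(im,cv2.COLOR_RGB2BGR))
E
python3 - <<'E'
from h import *
print(ctrl.sense())
for n in ['top','side','wrist']:
    im,K,R,o=cam(n); save(n+'0',im); print(n,K.round(1).tolist(),o.round(1),R.round(3).tolist())
    np.savez(n+'0.npz',im=im,K=K,R=R,o=o)
E
```

```text
pics
{'time_s': 0.0, 'joints': array([-1.52239821e+00,  3.13465655e-01,  1.49845211e+00, -1.11626465e-05,
        1.33099350e+00, -2.23366156e-01]), 'dq': array([ 0.0012592 ,  0.00022783,  0.00022768,  0.00177353, -0.00032569,
        0.00127299]), 'tau': array([ 7.26265607e-04, -4.12262785e+01, -2.59743673e+01, -9.79528522e-05,
        4.11902263e-03,  3.96661136e-06]), 'eef_pos': array([ 140.91677078, -505.47411429,  238.72140106]), 'ee_rot': array([ 0.09532393,  0.70062546,  0.09625344, -0.70055163]), 'force': array([-0.60960127, -0.43470028, -0.50715242]), 'wrist_torque': array([0.0291838 , 0.00902084, 0.01861836]), 'grip_width': 1.0040934030019641}
top [[390.6, 0.0, 312.1], [0.0, 390.6, 199.3], [0.0, 0.0, 1.0]] [412.7  71.8 921.7] [[-0.01, -0.979, 0.206], [-1.0, 0.009, -0.005], [0.003, -0.206, -0.979]]
side [[394.0, 0.0, 320.1], [0.0, 394.0, 202.3], [0.0, 0.0, 1.0]] [400.7 718.2 737.4] [[-0.962, -0.184, 0.202], [-0.273, 0.673, -0.687], [-0.009, -0.716, -0.698]]
wrist [[284.2, 0.0, 324.6], [0.0, 284.2, 202.2], [0.0, 0.0, 1.0]] [ 217.5 -484.4  372.4] [[0.269, -0.917, -0.295], [-0.963, -0.257, -0.081], [-0.001, 0.306, -0.952]]
```

View pics/top0.png

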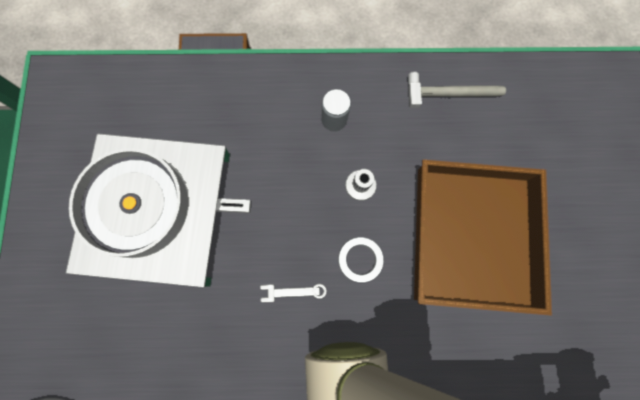

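View pics/side0.png

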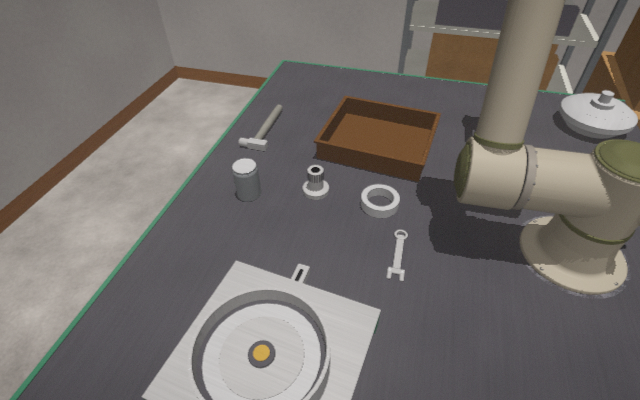

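View pics/wrist0.png

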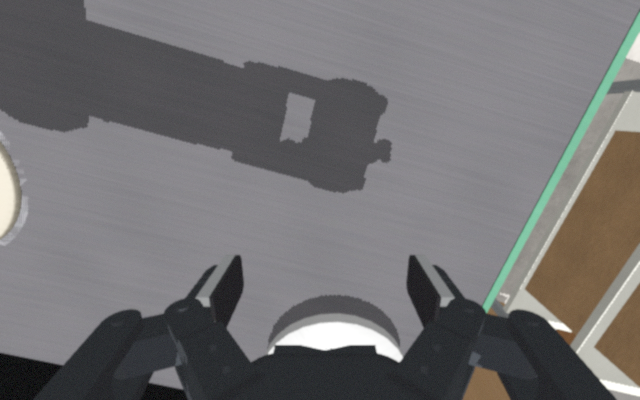

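The top view shows the bar end near (235,205), hub near (361,184), ring near (361,259), tub corners near (423,163),(545,170),(549,311),(420,302), the spanner near (293,292) and the can near (336,103). The side view shows the same things. Next I'll measure them.

```bash
python3 - <<'E'
from h import *
d=np.load('top0.npz'); im,K,R,o=[d[k] for k in ['im','K','R','o']]
g=cv2.cvtColor(im,cv2.COLOR_RGB2GRAY); hsv=cv2.cvtColor(im,cv2.COLOR_RGB2HSV)
m=((g>130)).astype(np.uint8)
def comp(box):
    x0,y0,x1,y1=box; mm=np.zeros_like(m); mm[y0:y1,x0:x1]=m[y0:y1,x0:x1]
    cs,_=cv2.findContours(mm,cv2.RETR_EXTERNAL,cv2.CHAIN_APPROX_NONE); return max(cs,key=cv2.contourArea)
# ring
c=comp((325,230,400,290)); P=ray(K,R,o,c[:,0,:],30.); print('ring top circ',cv2.minEnclosingCircle(P[:,:2].astype(np.float32)), P[:,:2].min(0),P[:,:2].max(0))
c=comp((340,160,385,205)); P=ray(K,R,o,c[:,0,:],14.); print('hub',cv2.minEnclosingCircle(P[:,:2].astype(np.float32)),P[:,:2].min(0),P[:,:2].max(0))
c=comp((222,190,260,220)); P=ray(K,R,o,c[:,0,:],24.); r=cv2.minAreaRect(P[:,:2].astype(np.float32)); print('bar',r, cv2.boxPoints(r).tolist(),P[:,:2].min(0),P[:,:2].max(0))
c=comp((255,275,330,310)); P=ray(K,R,o,c[:,0,:],3.); print('spanner',P[:,:2].min(0),P[:,:2].max(0))
c=comp((315,80,355,120)); P=ray(K,R,o,c[:,0,:],100.); print('can',cv2.minEnclosingCircle(P[:,:2].astype(np.float32)))
# riser
mm=m.copy(); mm[:,229:]=0; cs,_=cv2.findContours(mm,cv2.RETR_EXTERNAL,cv2.CHAIN_APPROX_NONE)
mt=((hsv[...,0]>4)&(hsv[...,0]<20)&(hsv[...,1]>120)).astype(np.uint8); mt[:140]=0; mt[:,:400]=0; mt[:,570:]=0; mt[330:]=0
cs,_=cv2.findContours(mt,cv2.RETR_EXTERNAL,cv2.CHAIN_APPROX_NONE); c=max(cs,key=cv2.contourArea)
P=ray(K,R,o,c[:,0,:],65.); r=cv2.minAreaRect(P[:,:2].astype(np.float32)); print('tub',r,cv2.boxPoints(r).tolist())
z=im[130:320,60:270]; save('riserz',cv2.resize(z,None,fx=3.5,fy=3,interpolation=cv2.INTER_CUBIC)[:600])
z=im[150:320,330:560]; save('tubz',cv2.resize(z,None,fx=3.4,fy=3.4,interpolation=cv2.INTER_CUBIC))
print('riser corner rays',ray(K,R,o,[[97,136],[225,147],[208,286],[67,272]],60.).round(0).tolist())
E
```

```text
ring top circ ((460.83929443359375, -41.51506423950195), 51.630855560302734) [410.17529186 -92.38699688] [511.04452165   9.93086215]
hub ((641.0469970703125, -51.11056900024414), 40.240718841552734) [602.9748748  -86.80406969] [679.59452612 -12.23709052]
bar ((589.852783203125, 246.6642303466797), (65.525634765625, 31.25675392150879), 86.3916244506836) [[572.1934204101562, 214.949951171875], [603.3882446289062, 212.98275756835938], [607.5121459960938, 278.3785095214844], [576.3173217773438, 280.345703125]] [572.57165874 214.48053005] [606.51166596 278.44158321]
spanner [367.74605534  37.09355368] [407.94546925 188.46600437]
can ((811.2351684570312, 10.424989700317383), 32.57655334472656)
tub ((511.84442138671875, -306.454833984375), (289.17803955078125, 319.5117492675781), 84.59263610839844) [[339.1739807128906, -435.3455810546875], [657.2637939453125, -465.4552001953125], [684.514892578125, -177.5640869140625], [366.425048828125, -147.4544677734375]]
riser corner rays [[749.0, 567.0, 60.0], [720.0, 268.0, 60.0], [405.0, 293.0, 60.0], [438.0, 599.0, 60.0]]
```

View pics/riserz.png

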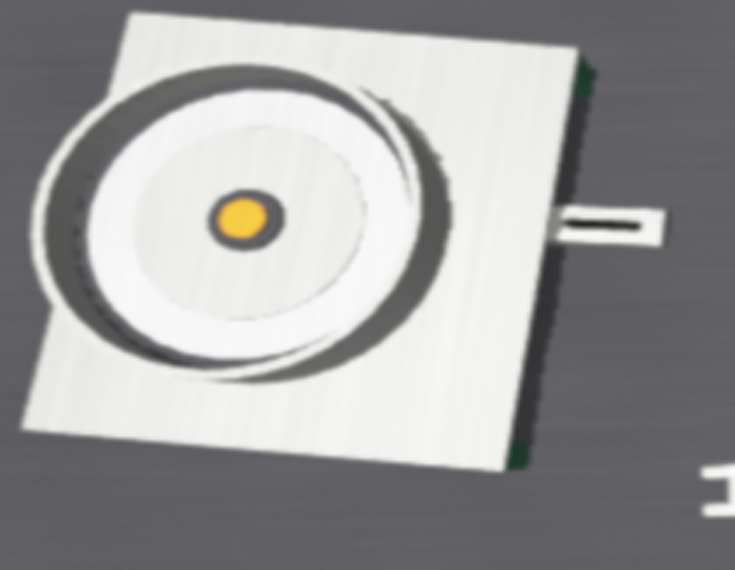

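View pics/tubz.png

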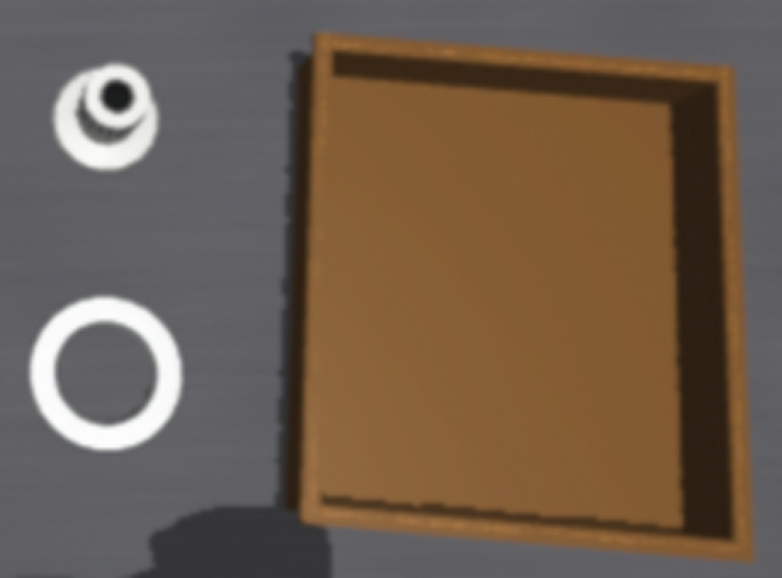

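Zoomed in: the riser's front edge runs (577,48)→(505,470) in the zoom, the bar's head end is at about (663,228), and the tub lip corners are at (318,35),(735,68),(750,560),(303,520). Next I'll refine the bar and tub fits, cross-check with the side view and work out the tool axes.

```bash
python3 - <<'E'
from h import *
d=np.load('top0.npz'); im,K,R,o=[d[k] for k in ['im','K','R','o']]
g=cv2.cvtColor(im,cv2.COLOR_RGB2GRAY).astype(float)
z=cv2.resize(im[190:225,210:260],None,fx=15,fy=15,interpolation=cv2.INTER_CUBIC); save('barz',z[:,:750])
# bar side edges: columns 226..246
up=[];lo=[]
for u in range(226,246):
    col=g[190:222,u]; 
    a=[v for v in range(31) if (col[v]-130)*(col[v+1]-130)<0]
    f=lambda v:190+v+(130-col[v])/(col[v+1]-col[v])
    up.append((u,f(a[0])));lo.append((u,f(a[-1])))
for n,e in (('up',up),('lo',lo)):
    P=ray(K,R,o,e,24.)[:,:2]; p=np.polyfit(P[:,1],P[:,0],1); print(n,p, [np.polyval(p,y).round(1) for y in(214,270)], np.abs(np.polyval(p,P[:,1])-P[:,0]).max())
hd=[]
for v in range(201,211):
    r=g[v,240:260]; a=[i for i in range(19) if r[i]>130>=r[i+1]]; i=a[-1]; hd.append((240+i+(130-r[i])/(r[i+1]-r[i]),v))
print('head top/foot',ray(K,R,o,hd,24.).round(1)[:,:2].tolist())
C=ray(K,R,o,[[423.5,160.3],[546.2,170],[550.6,314.7],[419.1,303]],65.)[:,:2]
print('tub',C.round(0).tolist(),C.mean(0), [np.linalg.norm(C[i]-C[i-1]).round(0) for i in range(4)],[np.degrees(np.arctan2(*(C[i]-C[i-1])[::-1])).round(1) for i in range(4)])
d=np.load('side0.npz'); im2,K2,R2,o2=[d[k] for k in ['im','K','R','o']]
pr=lambda X:proj(K2,R2,o2,X).round(0).tolist()
print('side proj: tub ctr',pr([[C.mean(0)[0],C.mean(0)[1],6]]),'corners',pr(np.c_[C,[65]*4]),'hub top',pr([[641,-50,75]]),'ring top',pr([[461,-41.5,30]]),'barhead',pr([[588,214,24]]))
s=ctrl.sense(); print(q2R(s['ee_rot']).round(3))
E
```

```text
up [4.77312063e-02 5.94084535e+02] [np.float64(604.3), np.float64(607.0)] 0.4896112154384582
lo [5.82553095e-02 5.59766769e+02] [np.float64(572.2), np.float64(575.5)] 0.22681604952742873
head top/foot [[598.7, 212.9], [596.3, 213.0], [593.9, 213.1], [591.5, 213.4], [589.1, 213.5], [586.8, 213.7], [584.4, 213.9], [582.0, 214.1], [579.6, 214.4], [577.3, 214.5]]
tub [[682.0, -189.0], [656.0, -468.0], [339.0, -435.0], [365.0, -158.0]] [ 510.41595194 -312.29517775] [np.float64(318.0), np.float64(280.0), np.float64(319.0), np.float64(278.0)] [np.float64(-5.6), np.float64(-95.3), np.float64(174.0), np.float64(84.5)]
side proj: tub ctr [[378.0, 142.0]] corners [[315.0, 140.0], [345.0, 95.0], [440.0, 113.0], [424.0, 165.0]] hub top [[314.0, 169.0]] ring top [[380.0, 196.0]] barhead [[304.0, 264.0]]
[[-0.     0.268 -0.963]
 [ 0.001 -0.963 -0.268]
 [-1.    -0.001 -0.   ]]
```

```bash
python3 - <<'E'
from h import *
d=np.load('side0.npz'); im=d['im']; save('sidez',cv2.resize(im[80:310,230:460],None,fx=2.6,fy=2.6,interpolation=cv2.INTER_CUBIC))
E
```

```text
(no output)
```

View pics/sidez.png

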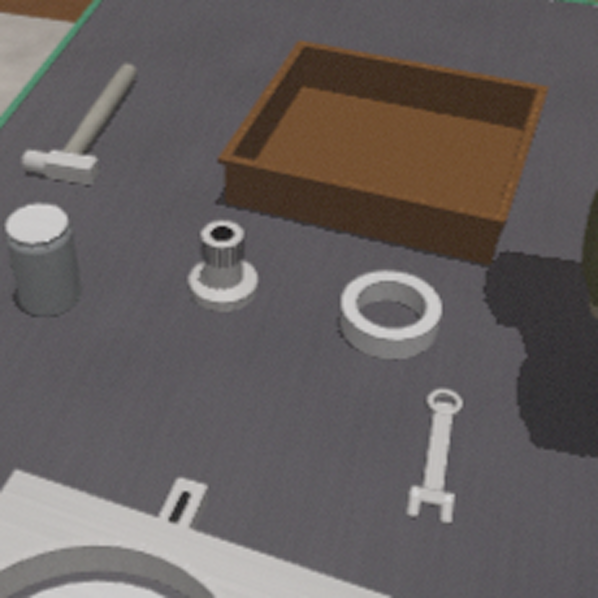

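View pics/barz.png

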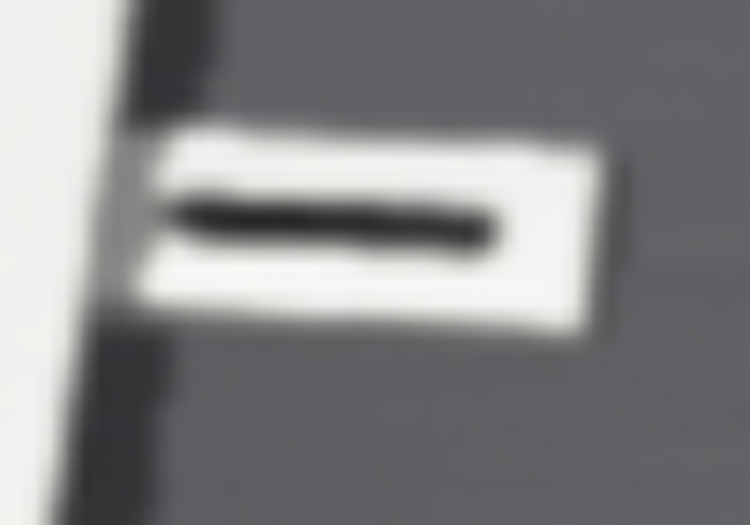

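Checks agree: the ring, tub and hub project to within 3 px in the side view, the tub lip measures 319×279 (expected 322×282), and the bar shows 65 mm with its head at (588,214). I'll write a delta helper, then turn the tool and travel.

```bash
cat >> h.py <<'E'
def plan(xyz,yaw_deg):
    """rotvec in tool axes first, then shift (mm) in the tool axes after the turn"""
    s=ctrl.sense(); Rt=q2R(s['ee_rot']); p=np.array(s['eef_pos'])
    a=np.radians(yaw_deg); x=np.array([0,0,-1.]); y=np.array([np.cos(a),np.sin(a),0]); T=np.c_[x,y,np.cross(x,y)]
    rv=Rn.from_matrix(Rt.T@T).as_rotvec(); sh=T.T@(np.array(xyz,float)-p)
    print('t',round(s['time_s'],2),'pos',p.round(1),'yaw',np.degrees(np.arctan2(Rt[1,1],Rt[0,1])).round(1),'turn',rv.round(4),'shift',sh.round(1),'grip',round(s['grip_width'],3),'F',np.array(s['force']).round(1),'q',np.array(s['joints']).round(2))
E
python3 -c "
from h import *
plan([589.4,235.8,239],-3.04)"
python3 -m jog '[[[0,0,0,-0.156,0,0],[0,0,0,-0.156,0,0],[0,0,0,-0.156,0,0],[0,0,0,-0.156,0,0],[0,0,0,-0.156,0,0],[0,0,0,-0.156,0,0],[0,0,0,-0.155,0,0],[0,0,0,-0.155,0,0]]]' 0 60
python3 -c "
from h import *
plan([589.4,235.8,239],-3.04)"
```

```text
t 0.15 pos [ 140.9 -505.5  238.9] yaw -74.4 turn [-1.2459e+00 -7.0000e-04  7.0000e-04] shift [-1.000e-01  4.085e+02 -7.641e+02] grip 1.0 F [ 0.1 -0.4  0.2] q [-1.52  0.31  1.5  -0.    1.33 -0.22]
time_s: 1.15
eef_pos: [140.9, -505.6, 239.0]
ee_rot: [0.488, 0.512, 0.488, -0.512]
force: [0.6, 0.1, 0.3]
grip_width: 0.998
t 1.15 pos [ 140.9 -505.6  239. ] yaw -2.7 turn [ 0.0052 -0.0006  0.0001] shift [   0.   408.5 -764.2] grip 0.998 F [0.6 0.1 0.3] q [-1.52  0.31  1.5  -0.    1.33 -1.47]
```

```bash
python3 -m jog '[[[0,0.0255,-0.0478,0,0,0],[0,0.0255,-0.0478,0,0,0],[0,0.0255,-0.0478,0,0,0],[0,0.0255,-0.0478,0,0,0],[0,0.0255,-0.0478,0,0,0],[0,0.0255,-0.0478,0,0,0],[0,0.0255,-0.0478,0,0,0],[0,0.0255,-0.0478,0,0,0],[0,0.0255,-0.0478,0,0,0],[0,0.0255,-0.0478,0,0,0],[0,0.0255,-0.0478,0,0,0],[0,0.0255,-0.0478,0,0,0]]]'
python3 -c "
from h import *
plan([589.4,235.8,239],-3.04)"
```

```text
time_s: 2.65
eef_pos: [477.5, 52.7, 239.2]
ee_rot: [-0.487, -0.513, -0.487, 0.513]
force: [0.3, -1.1, -0.8]
grip_width: 1.003
t 2.65 pos [477.5  52.7 239.2] yaw -3.0 turn [ 0.0003  0.0001 -0.    ] shift [   0.2  102.  -188.8] grip 1.003 F [ 0.3 -1.1 -0.8] q [-0.13  0.21  1.63 -0.    1.3  -0.08]
```

```bash
python3 -m jog '[[[0.01,0.0255,-0.0472,0,0,0],[0.01,0.0255,-0.0472,0,0,0],[0.02,0.0255,-0.0472,0,0,0],[0.02,0.0255,-0.0472,0,0,0]]]'
python3 - <<'E'
from h import *
plan([589.4,235.8,100],-3.04)
im,K,R,o=cam('wrist'); save('w1',im); np.savez('w1.npz',im=im,K=K,R=R,o=o)
print(proj(K,R,o,[[588.2,213.8,24],[592,290,24],[589.4,235.8,24]]).round(0))
E
```

```text
time_s: 3.15
eef_pos: [589.4, 235.6, 178.4]
ee_rot: [-0.487, -0.513, -0.487, 0.513]
force: [0.5, -0.4, -1.2]
grip_width: 1.002
t 3.15 pos [589.4 235.6 178.4] yaw -3.0 turn [0.0002 0.0001 0.0001] shift [78.4 -0.  -0.2] grip 1.002 F [ 0.5 -0.4 -1.2] q [ 0.2   0.6   1.22 -0.    1.32  0.25]
[[324. 209.]
 [323. 137.]
 [324. 189.]]
```

View pics/w1.png

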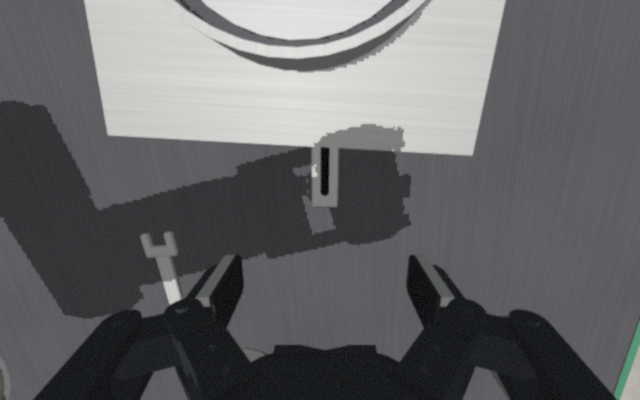

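The wrist view shows the bar head at (325,206), against a prediction of (324,209), so the measurement agrees to about 2 mm. Next I'll descend and grip the end.

```bash
python3 -m jog '[[[0.04,0,0,0,0,0],[0.04,0,0,0,0,0],[0.04,0,0,0,0,0],[0.027,0,0,0,0,0],[0.01,0,0,0,0,0],[0.01,0,0,0,0,0],[0,0,0,0,0,0]]]' 0 60
python3 -m jog '[[[0,0,0,0,0,0],[0,0,0,0,0,0],[0,0,0,0,0,0],[0,0,0,0,0,0],[0,0,0,0,0,0],[0,0,0,0,0,0]]]' 200 60
python3 -c "
from h import *
plan([589.4,235.8,11],-3.04)
im,K,R,o=cam('wrist'); save('w2',im)"
```

```text
time_s: 4.08
eef_pos: [588.8, 234.0, 12.4]
ee_rot: [0.487, 0.513, 0.487, -0.513]
force: [-0.2, -0.2, 0.0]
grip_width: 1.002
time_s: 4.82
eef_pos: [589.2, 234.0, 12.9]
ee_rot: [0.487, 0.513, 0.486, -0.513]
force: [-0.9, -0.2, 5.9]
grip_width: 0.314
t 4.83 pos [589.2 234.   12.9] yaw -3.0 turn [-0.0001 -0.0003 -0.0011] shift [ 1.9  0.1 -1.8] grip 0.314 F [-0.9 -0.2  5.9] q [0.19 0.79 1.36 0.   0.99 0.25]
```

View pics/w2.png

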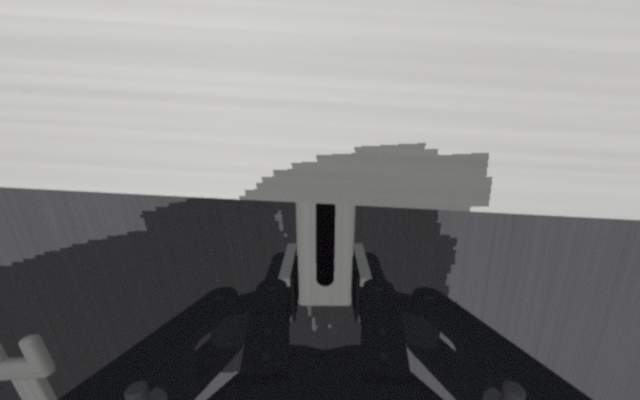

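The wrist view shows the bar between the pads, its head face at (325,305), and the width reading matches the 28 mm bar. Next I'll draw it out along its axis.

```bash
python3 -m jog '[[[0,0,0.005,0,0,0],[0,0,0.01,0,0,0],[0,0,0.015,0,0,0],[0,0,0.016,0,0,0],[0,0,0.016,0,0,0],[0,0,0.016,0,0,0],[0,0,0.016,0,0,0],[0,0,0.016,0,0,0],[0,0,0.016,0,0,0],[0,0,0.016,0,0,0],[0,0,0.012,0,0,0],[0,0,0.006,0,0,0]]]'
python3 - <<'E'
from h import *
plan([589.4,235.8,11],-3.04)
im,K,R,o=cam('top'); save('t2',im)
im,K,R,o=cam('side'); save('s2',im)
E
```

```text
time_s: 6.38
eef_pos: [580.5, 74.5, 12.8]
ee_rot: [0.486, 0.514, 0.487, -0.513]
force: [0.7, 8.2, 6.1]
grip_width: 0.311
t 6.38 pos [580.5  74.5  12.8] yaw -3.1 turn [-0.0005 -0.0015 -0.0011] shift [   1.8    0.3 -161.5] grip 0.311 F [0.7 8.2 6.1] q [-0.07  0.7   1.53  0.    0.91 -0.02]
```

View pics/s2.png

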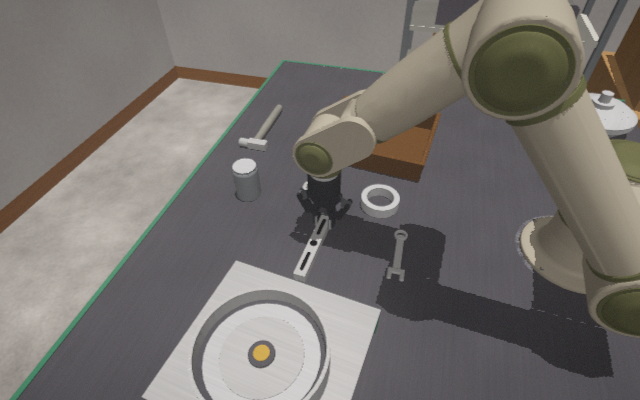

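View pics/t2.png

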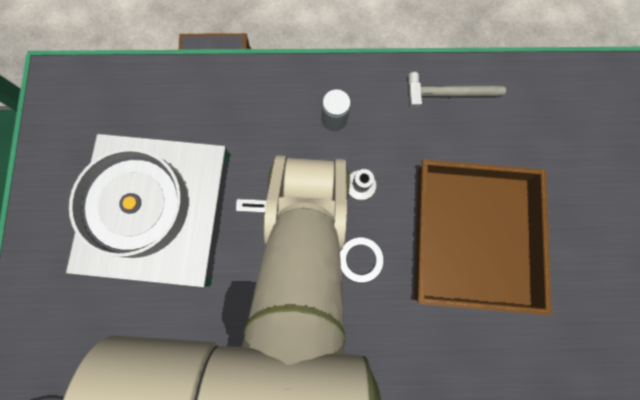

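The bar is fully out: in the top view its tail is at (237,205), to the right of the riser edge at about u=219. Next I'll release, rise and move over the middle.

```bash
python3 -m jog '[[[0,0,0,0,0,0],[0,0,0,0,0,0],[0,0,0,0,0,0],[0,0,0,0,0,0],[0,0,0,0,0,0],[0,0,0,0,0,0]]]' 0 60
python3 -m jog '[[[-0.02,0,0,0,0,0],[-0.04,0,0,0,0,0],[-0.04,0,0,0,0,0],[-0.04,0,-0.025,0,0,0],[0,0,-0.025,0,0,0],[0,0,-0.025,0,0,0],[0,0,0,0,0,0]]]'
python3 - <<'E'
from h import *
plan([584,150,11],-3.04)
im,K,R,o=cam('wrist'); save('w3',im); np.savez('w3.npz',im=im,K=K,R=R,o=o)
im,K,R,o=cam('top'); save('t3',im); np.savez('t3.npz',im=im,K=K,R=R,o=o)
E
```

```text
time_s: 7.22
eef_pos: [580.3, 74.2, 12.3]
ee_rot: [-0.487, -0.513, -0.487, 0.513]
force: [0.0, -0.8, -0.2]
grip_width: 1.001
time_s: 8.1
eef_pos: [584.0, 150.3, 152.2]
ee_rot: [0.487, 0.513, 0.487, -0.513]
force: [-0.1, 0.7, 0.2]
grip_width: 1.005
t 8.1 pos [584.  150.3 152.2] yaw -2.9 turn [ 0.0021 -0.0001  0.0001] shift [141.2  -0.    0.3] grip 1.005 F [-0.1  0.7  0.2] q [0.06 0.56 1.37 0.   1.22 0.11]
```

View pics/w3.png

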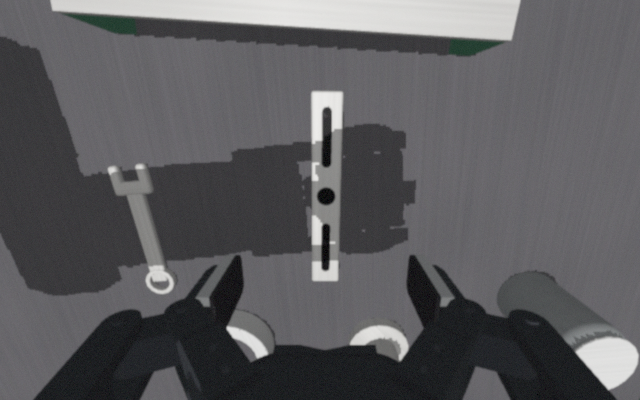

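View pics/t3.png

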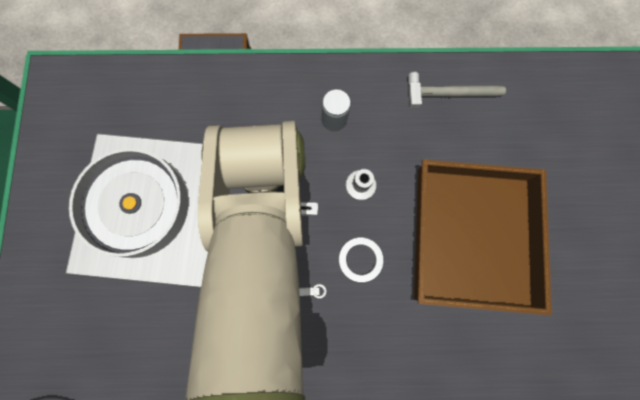

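The wrist view shows the whole bar, with its hole at (326,196) and its ends at (327,92) and (325,280), well clear of the riser edge. Next I'll compute the centre from this.

```bash
python3 - <<'E'
from h import *
d=np.load('w3.npz'); im,K,R,o=[d[k] for k in ['im','K','R','o']]
P=ray(K,R,o,[[326,196],[327,92],[325,280],[340,186],[312,186]],24.); print(P.round(1).tolist(), ((P[1]+P[2])/2).round(1), np.linalg.norm(P[1]-P[2]), P[1]-P[2])
c=(P[1]+P[2])/2
plan([c[0],c[1],10],-3.04)
E
```

```text
[[586.4, 151.1, 24.0], [591.8, 244.3, 24.0], [580.8, 58.3, 24.0], [600.2, 160.3, 24.0], [573.6, 161.7, 24.0]] [586.3 151.3  24. ] 186.32803696000488 [ 10.97436737 186.0045715    0.        ]
t 8.2 pos [584.2 148.7 152.2] yaw -3.0 turn [0.0002 0.0003 0.0003] shift [142.2   2.   -2.7] grip 1.001 F [-0.2  0.2 -0.5] q [ 0.06  0.56  1.37 -0.    1.22  0.11]
```

```bash
python3 -m jog '[[[0.04,0.0015,-0.002,0,0,0],[0.04,0,0,0,0,0],[0.04,0,0,0,0,0],[0.011,0,0,0,0,0],[0.01,0,0,0,0,0],[0,0,0,0,0,0]]]' 0 80
python3 -m jog '[[[0,0,0,0,0,0],[0,0,0,0,0,0],[0,0,0,0,0,0],[0,0,0,0,0,0],[0,0,0,0,0,0],[0,0,0,0,0,0]]]' 220 80
python3 -m jog '[[[-0.01,0,0,0,0,0],[-0.02,0,0,0,0,0],[-0.03,0,0,0,0,0],[-0.04,0,0,0,0,0],[-0.04,0,0,0,0,0],[-0.03,0,0,0,0,0]]]'
python3 - <<'E'
from h import *
plan([584,150,11],-3.04)
im,K,R,o=cam('wrist'); save('w4',im)
E
```

```text
time_s: 8.95
eef_pos: [586.2, 150.9, 11.9]
ee_rot: [0.487, 0.513, 0.486, -0.513]
force: [0.1, -0.2, 0.3]
grip_width: 1.0
time_s: 9.7
eef_pos: [586.0, 151.0, 11.9]
ee_rot: [0.487, 0.513, 0.486, -0.513]
force: [-2.0, -0.0, 6.0]
grip_width: 0.305
time_s: 10.45
eef_pos: [585.5, 151.0, 182.5]
ee_rot: [-0.486, -0.513, -0.487, 0.513]
force: [0.4, 0.8, -7.6]
grip_width: 0.307
t 10.45 pos [585.5 151.  182.5] yaw -3.0 turn [0.0001 0.     0.0004] shift [171.5  -1.4   1.1] grip 0.307 F [ 0.4  0.8 -7.6] q [0.06 0.53 1.32 0.   1.29 0.11]
```

View pics/w4.png

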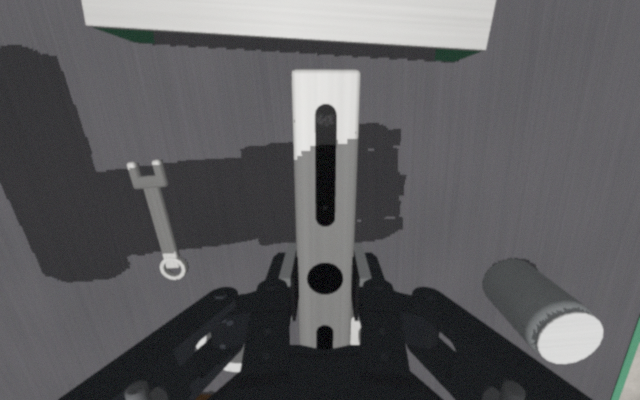

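The wrist view shows the bar gripped straight, with the hole (325,278) centred between the pads. Next I'll turn to the tub's lengthwise direction and travel.

```bash
python3 -m jog '[[[0,0,0,0.147,0,0],[0,0,0,0.147,0,0],[0,0,0,0.147,0,0],[0,0,0,0.147,0,0],[0,0,0,0.147,0,0],[0,0,0,0.147,0,0],[0,0,0,0.147,0,0],[0,0,0,0.147,0,0],[0,0,0,0.147,0,0],[0,0,0,0.147,0,0],[0,0,0,0.147,0,0]]]'
python3 - <<'E'
from h import *
plan([502.6,-391.9,182],-95.6)
E
```

```text
time_s: 11.88
eef_pos: [585.2, 151.0, 179.7]
ee_rot: [0.037, -0.705, 0.037, 0.707]
force: [0.6, 0.7, -8.3]
grip_width: 0.304
t 11.88 pos [585.2 151.  179.7] yaw -96.0 turn [-0.0063  0.0027 -0.0004] shift [ -2.3 548.3  29.2] grip 0.304 F [ 0.6  0.7 -8.3] q [0.06 0.54 1.33 0.   1.28 1.73]
```

```bash
python3 -m jog '[[[0,0.03,0.0027,0,0,0],[0,0.05,0.0027,0,0,0],[0,0.05,0.0027,0,0,0],[0,0.05,0.0027,0,0,0],[0,0.05,0.0027,0,0,0],[0,0.05,0.0027,0,0,0],[0,0.05,0.0027,0,0,0],[0,0.05,0.0027,0,0,0],[0,0.05,0.0027,0,0,0],[0,0.05,0.0027,0,0,0],[0,0.04,0.0027,0,0,0],[0,0.028,0,0,0,0]]]'
python3 - <<'E'
from h import *
plan([502.6,-391.9,182],-95.6)
im,K,R,o=cam('wrist'); save('w5',im); np.savez('w5.npz',im=im,K=K,R=R,o=o)
c=np.array([510.4,-312.3]); ax=np.array([np.cos(np.radians(-5.6)),np.sin(np.radians(-5.6))]); ay=np.array([-ax[1],ax[0]])
for x in(-161,161):
  for y in (-141,141): print(x,y,proj(K,R,o,[[*(c+x*ax+y*ay),65]]).round(0))
im,K,R,o=cam('side'); save('s5',im)
E
```

```text
time_s: 13.38
eef_pos: [500.9, -392.7, 179.5]
ee_rot: [0.036, -0.706, 0.035, 0.707]
force: [-0.4, -0.4, -7.1]
grip_width: 0.304
t 13.38 pos [ 500.9 -392.7  179.5] yaw -95.8 turn [-0.0029  0.0021  0.0018] shift [-2.5 -1.  -1.6] grip 0.304 F [-0.4 -0.4 -7.1] q [-0.85  0.61  1.21 -0.    1.33  0.82]
-161 -141 [[381. 341.]]
-161 141 [[122. 341.]]
161 -141 [[406.  -8.]]
161 141 [[26. -7.]]
```

View pics/w5.png

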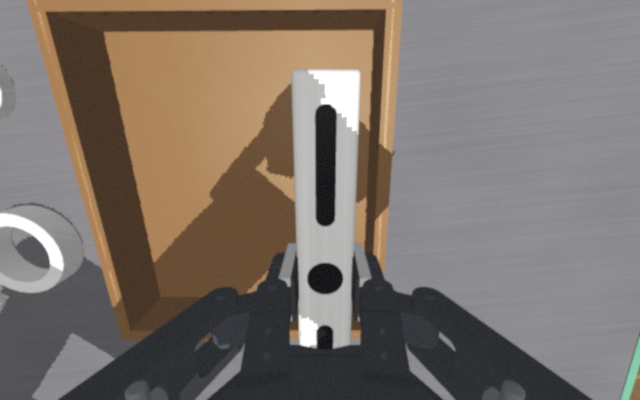

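View pics/s5.png

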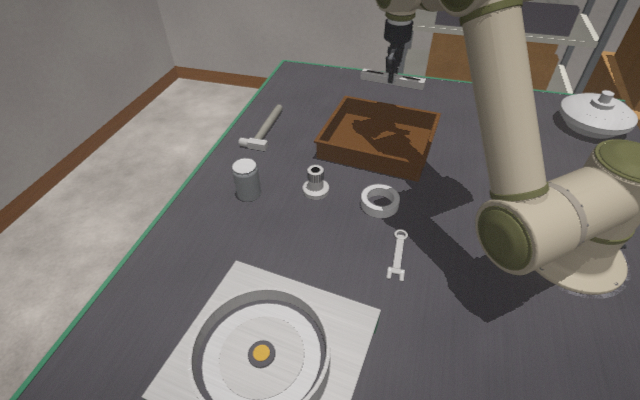

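The wrist view shows the tub's lip corners at (125,341), (38,8) and (403,10), close to the predictions. The bar is above the floor, inside the right wall. Next I'll lower it.

```bash
python3 -m jog '[[[0.03,-0.001,-0.0015,-0.003,0.002,0.002],[0.04,0,0,0,0,0],[0.04,0,0,0,0,0],[0.025,0,0,0,0,0],[0.012,0,0,0,0,0],[0.01,0,0,0,0,0],[0.003,0,0,0,0,0],[0,0,0,0,0,0]]]'
python3 -c "
from h import *
plan([502.6,-391.9,18],-95.6)"
```

```text
time_s: 14.48
eef_pos: [504.0, -391.0, 21.8]
ee_rot: [-0.033, 0.707, -0.035, -0.705]
force: [-0.2, 0.5, -7.0]
grip_width: 0.308
t 14.47 pos [ 504.  -391.    21.8] yaw -95.5 turn [ 0.0015 -0.0026 -0.0026] shift [3.8 1.1 1.3] grip 0.308 F [-0.2  0.5 -7. ] q [-0.84  0.78  1.35 -0.    1.01  0.82]
```

```bash
python3 -m jog '[[[0.001,0,0,0,0,0],[0.001,0,0,0,0,0],[0,0,0,0,0,0]]]'; python3 -m jog '[[[0.001,0,0,0,0,0],[0.0005,0,0,0,0,0],[0,0,0,0,0,0]]]'
```

```text
time_s: 14.85
eef_pos: [503.8, -390.8, 19.4]
ee_rot: [-0.033, 0.707, -0.035, -0.706]
force: [0.1, 0.8, -7.2]
grip_width: 0.305
time_s: 15.22
eef_pos: [503.9, -390.8, 18.0]
ee_rot: [-0.033, 0.707, -0.035, -0.706]
force: [-0.5, 0.8, -4.2]
grip_width: 0.309
```

```bash
python3 -m jog '[[[0.0005,0,0,0,0,0],[0.0005,0,0,0,0,0],[0,0,0,0,0,0]]]'; python3 -m jog '[[[0,0,0,0,0,0],[0,0,0,0,0,0],[0,0,0,0,0,0],[0,0,0,0,0,0]]]' 125 80
python3 -m jog '[[[-0.01,0,0,0,0,0],[-0.03,0,0,0,0,0],[-0.04,0,0,0,0,0],[-0.05,0,0,0,0,0],[-0.04,0,0,0,0,0],[0,0,0,0,0,0]]]'
python3 - <<'E'
from h import *
plan([641,-50,180],-95.6)
im,K,R,o=cam('wrist'); save('w6',im)
E
```

```text
time_s: 15.6
eef_pos: [503.9, -390.8, 18.0]
ee_rot: [-0.033, 0.707, -0.035, -0.706]
force: [-4.7, 4.0, 6.2]
grip_width: 0.31
time_s: 16.1
eef_pos: [504.3, -384.5, 15.8]
ee_rot: [0.037, -0.706, 0.03, 0.707]
force: [-0.4, 32.7, 5.2]
grip_width: 0.506
time_s: 16.85
eef_pos: [504.8, -391.7, 191.2]
ee_rot: [-0.031, 0.709, -0.037, -0.703]
force: [-0.2, -0.3, -0.6]
grip_width: 0.51
t 16.85 pos [ 504.8 -391.7  191.2] yaw -95.5 turn [ 0.0017 -0.0087 -0.0082] shift [  11.2 -353.4 -102.2] grip 0.51 F [-0.2 -0.3 -0.6] q [-0.84  0.6   1.2  -0.    1.34  0.82]
```

View pics/w6.png

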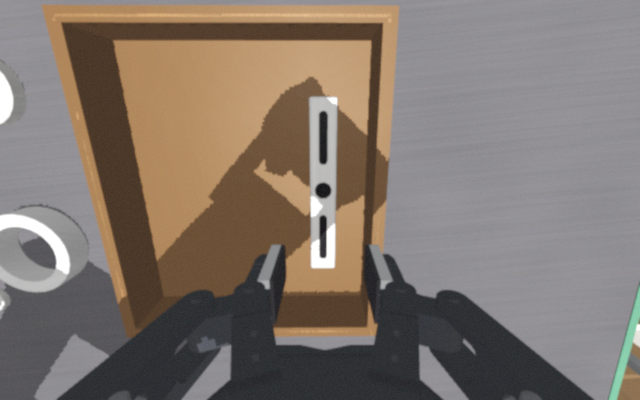

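The bar lies flat in the tub, ends at (323,98) and (323,267), hole at (323,190). While opening, the fingers brushed the tub's right wall (32 N sideways), so I'll keep more wall clearance later. Next I'll check the bar's pose, then measure the hub.

```bash
python3 - <<'E'
from h import *
im,K,R,o=cam('wrist'); 
c=np.array([510.4,-312.3]); a=np.radians(-5.6); ax=np.array([np.cos(a),np.sin(a)]); ay=np.array([-ax[1],ax[0]])
def tub(P): q=P[:,:2]-c; return np.c_[q@ax,q@ay].round(1).tolist()
print('bar ends,hole, edges',tub(ray(K,R,o,[[323,98],[323,267],[323,190],[310,180],[336,180]],30.)))
print('floor edge right',tub(ray(K,R,o,[[370,60],[366,200],[364,260]],6.)),'floor far-left',tub(ray(K,R,o,[[113,40],[160,290]],6.)))
print('lip outer corners',tub(ray(K,R,o,[[48,8],[398,8],[131,339]],65.)))
im,K,R,o=cam('top'); save('t6',im); np.savez('t6.npz',im=im,K=K,R=R,o=o)
z=im[150:320,330:560]; save('t6z',cv2.resize(z,None,fx=3.4,fy=3.4,interpolation=cv2.INTER_CUBIC))
E
```

```text
bar ends,hole, edges [[93.5, -77.7], [-91.3, -77.8], [1.4, -77.7], [12.3, -64.0], [12.3, -91.4]]
floor edge right [[130.8, -125.1], [-17.1, -127.8], [-95.5, -129.0]] floor far-left [[147.8, 129.6], [-138.8, 132.6]]
lip outer corners [[157.2, 136.5], [158.2, -136.3], [-161.6, 136.5]]
```

View pics/t6z.png

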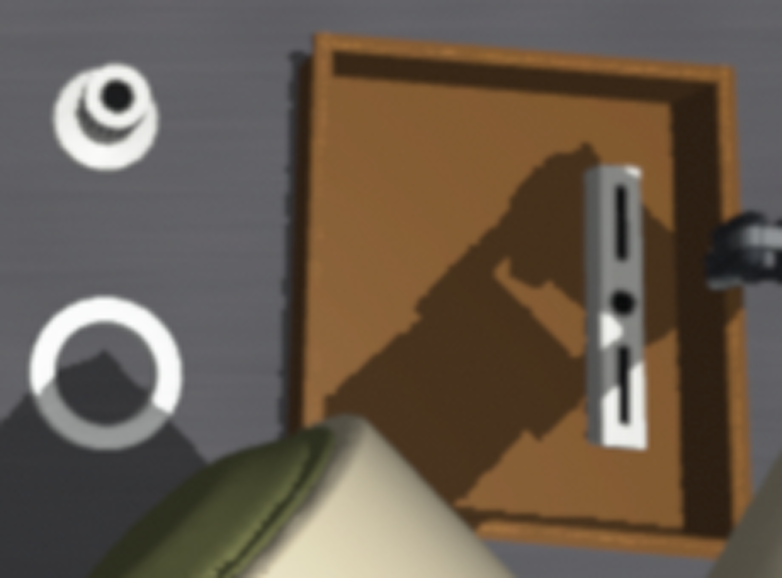

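The bar is in place: tub frame y ≈ −78, ends at x +93/−91, parallel within a degree. Next I'll move above the hub.

```bash
python3 -m jog '[[[0,-0.025,-0.01,0.002,-0.009,-0.008],[0,-0.047,-0.0132,0,0,0],[0,-0.047,-0.0132,0,0,0],[0,-0.047,-0.0132,0,0,0],[0,-0.047,-0.0132,0,0,0],[0,-0.047,-0.0132,0,0,0],[0,-0.047,-0.0132,0,0,0],[0,-0.046,-0.0128,0,0,0],[0,0,0,0,0,0]]]' 0 60
python3 - <<'E'
from h import *
plan([641,-50,190],-95.6)
im,K,R,o=cam('wrist'); save('w7',im); np.savez('w7.npz',im=im,K=K,R=R,o=o)
print(proj(K,R,o,[[641,-50,75],[641,-50,14]]).round(0))
E
```

```text
time_s: 18.12
eef_pos: [640.0, -46.0, 186.5]
ee_rot: [0.036, -0.703, 0.031, 0.709]
force: [0.4, -0.2, 0.3]
grip_width: 0.998
t 18.12 pos [640.  -46.  186.5] yaw -95.4 turn [0.0036 0.0088 0.0067] shift [-3.5  3.9 -1.4] grip 0.998 F [ 0.4 -0.2  0.3] q [-0.26  0.62  1.18  0.01  1.36  1.41]
[[330. 200.]
 [330. 183.]]
```

View pics/w7.png

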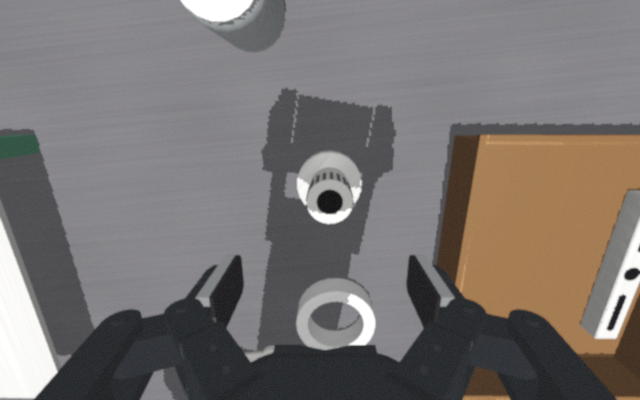

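The wrist view shows the hub's top at (330,202), against a prediction of (330,200), i.e. about 2 mm off. Next I'll correct the small tilt, centre and descend.

```bash
python3 - <<'E'
from h import *
d=np.load('w7.npz'); K,R,o=[d[k] for k in ['K','R','o']]
print(ray(K,R,o,[[330,202]],75.).round(1),ray(K,R,o,[[329,183]],14.).round(1),'ring',ray(K,R,o,[[336,313]],30.).round(1))
E
python3 -m jog '[[[0.03,0.004,-0.0005,0.0036,0.009,0.0067],[0.03,0,0,0,0,0],[0,0,0,0,0,0]]]'
python3 -c "
from h import *
plan([640,-50,44],-95.6)"
```

```text
[[639.4 -49.7  75. ]] [[641.4 -49.5  14. ]] ring [[480.4 -43.7  30. ]]
time_s: 18.55
eef_pos: [638.1, -53.8, 125.5]
ee_rot: [0.037, -0.705, 0.036, 0.707]
force: [1.0, 1.0, 1.3]
grip_width: 1.004
t 18.55 pos [638.1 -53.8 125.5] yaw -95.9 turn [-0.0055  0.0033 -0.    ] shift [81.5 -4.  -1.5] grip 1.004 F [1.  1.  1.3] q [-0.27  0.67  1.26 -0.    1.22  1.41]
```

```bash
python3 -m jog '[[[0.02,-0.004,-0.0015,0,0,0],[0.03,0,0,0,0,0],[0.02,0,0,0,0,0],[0.011,0,0,0,0,0],[0,0,0,0,0,0]]]'
python3 -c "
from h import *
plan([640,-50,44],-95.6)
im,K,R,o=cam('wrist'); save('w8',im)"
```

```text
time_s: 19.18
eef_pos: [641.6, -49.2, 46.8]
ee_rot: [-0.036, 0.707, -0.036, -0.706]
force: [-0.5, -0.5, -0.1]
grip_width: 0.996
t 19.18 pos [641.6 -49.2  46.8] yaw -95.8 turn [-0.0042 -0.0015 -0.0006] shift [2.8 0.9 1.5] grip 0.996 F [-0.5 -0.5 -0.1] q [-0.26  0.76  1.31 -0.    1.07  1.41]
```

View pics/w8.png

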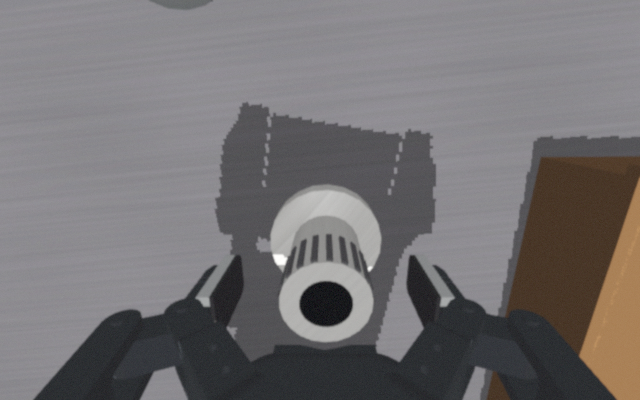

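The hub neck (326,303) is centred between the pads. Next I'll close, then lift.

```bash
python3 -m jog '[[[0,0,0,0,0,0],[0,0,0,0,0,0],[0,0,0,0,0,0],[0,0,0,0,0,0],[0,0,0,0,0,0]]]' 200 60
python3 -c "
from h import *
plan([640,-50,44],-95.6)"
python3 -m jog '[[[-0.01,0,0,0,0,0],[-0.02,0,0,0,0,0],[-0.03,0,0,0,0,0],[-0.04,0,0,0,0,0],[-0.03,0,0,0,0,0],[0,0,0,0,0,0]]]'
python3 - <<'E'
from h import *
c=np.array([510.4,-312.3]); a=np.radians(-5.6); ax=np.array([np.cos(a),np.sin(a)]); ay=np.array([-ax[1],ax[0]])
t=c-72*ax+28*ay; print(t)
plan([*t,170],-95.6)
im,K,R,o=cam('wrist'); save('w9',im)
E
```

```text
time_s: 19.85
eef_pos: [642.0, -49.4, 47.8]
ee_rot: [-0.036, 0.707, -0.036, -0.705]
force: [-2.2, -1.6, 6.3]
grip_width: 0.477
t 19.85 pos [642.  -49.4  47.8] yaw -95.8 turn [-0.0041 -0.0031 -0.0009] shift [3.8 0.8 1.9] grip 0.477 F [-2.2 -1.6  6.3] q [-0.26  0.76  1.31 -0.    1.07  1.41]
time_s: 20.6
eef_pos: [642.0, -49.1, 178.8]
ee_rot: [-0.035, 0.708, -0.036, -0.704]
force: [0.1, -0.3, -6.0]
grip_width: 0.476
[ 441.47594839 -277.40766402]
t 20.6 pos [642.  -49.1 178.8] yaw -95.8 turn [-0.004  -0.0055 -0.0012] shift [  8.8 246.7 177.3] grip 0.476 F [ 0.1 -0.3 -6. ] q [-0.26  0.62  1.19 -0.    1.33  1.41]
```

View pics/w9.png

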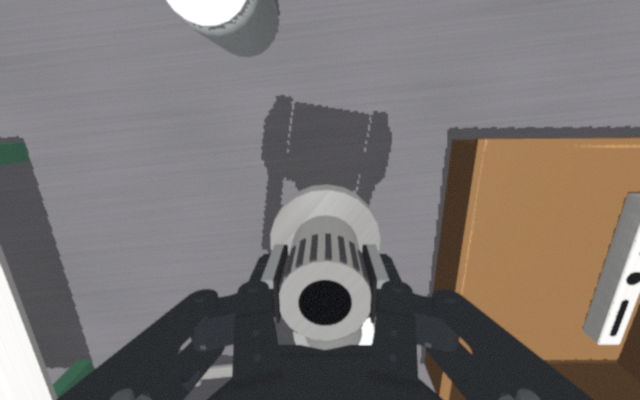

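The hub is held upright. Next I'll travel to the tub.

```bash
python3 -m jog '[[[0,0.02,0.0143,-0.004,-0.005,-0.001],[0,0.038,0.0273,0,0,0],[0,0.038,0.0273,0,0,0],[0,0.038,0.0273,0,0,0],[0,0.038,0.0273,0,0,0],[0,0.038,0.0273,0,0,0],[0,0.0367,0.026,0,0,0],[0,0,0,0,0,0]]]'
python3 - <<'E'
from h import *
plan([441.5,-277.4,55],-95.6)
im,K,R,o=cam('wrist'); save('w10',im)
E
```

```text
time_s: 21.65
eef_pos: [439.1, -278.6, 175.5]
ee_rot: [0.037, -0.704, 0.035, 0.708]
force: [0.8, -0.0, -5.1]
grip_width: 0.478
t 21.65 pos [ 439.1 -278.6  175.5] yaw -95.8 turn [-0.0038  0.0061  0.0022] shift [120.5  -1.4  -2.3] grip 0.478 F [ 0.8 -0.  -5.1] q [-0.79  0.36  1.6  -0.    1.18  0.88]
```

View pics/w10.png

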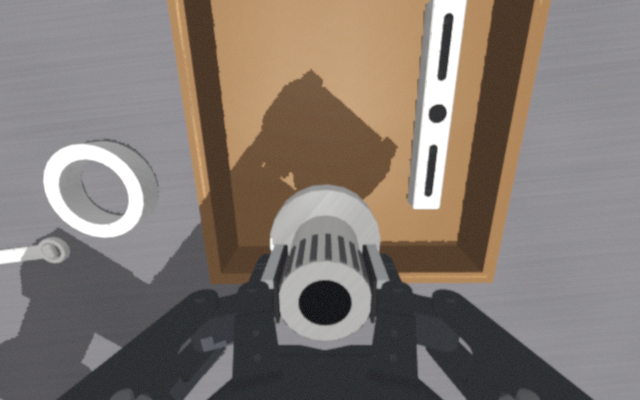

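The wrist view shows the hub over free tub floor near the back-left corner, with the bar's near end at (426,207) clear of it. Next I'll lower it.

```bash
python3 -m jog '[[[0.02,-0.001,-0.002,0,0.004,0.001],[0.04,0,0,0,0,0],[0.03,0,0,0,0,0],[0.02,0,0,0,0,0],[0.006,0,0,0,0,0],[0,0,0,0,0,0],[0,0,0,0,0,0]]]'
python3 -c "
from h import *
plan([441.5,-277.4,54],-95.6)"
```

```text
time_s: 22.58
eef_pos: [443.8, -276.6, 62.2]
ee_rot: [-0.034, 0.707, -0.035, -0.706]
force: [-0.2, 0.1, -5.0]
grip_width: 0.479
t 22.57 pos [ 443.8 -276.6   62.2] yaw -95.6 turn [ 0.0003 -0.002  -0.0015] shift [8.2 1.  2.2] grip 0.479 F [-0.2  0.1 -5. ] q [-0.78  0.52  1.71  0.    0.91  0.89]
```

```bash
python3 -m jog '[[[0.002,0,0,0,0,0],[0.002,0,0,0,0,0],[0.002,0,0,0,0,0],[0,0,0,0,0,0]]]';python3 -m jog '[[[0.001,0,0,0,0,0],[0,0,0,0,0,0]]]';python3 -m jog '[[[0.001,0,0,0,0,0],[0,0,0,0,0,0]]]'
```

```text
time_s: 23.08
eef_pos: [443.3, -276.5, 55.3]
ee_rot: [-0.034, 0.707, -0.035, -0.706]
force: [0.3, -0.7, -5.9]
grip_width: 0.476
time_s: 23.32
eef_pos: [443.4, -276.6, 54.4]
ee_rot: [-0.034, 0.707, -0.035, -0.706]
force: [-0.2, 0.2, -4.2]
grip_width: 0.477
time_s: 23.58
eef_pos: [443.5, -276.7, 53.8]
ee_rot: [-0.034, 0.707, -0.035, -0.706]
force: [-1.1, 1.3, 1.7]
grip_width: 0.481
```

```bash
python3 -m jog '[[[0,0,0,0,0,0],[0,0,0,0,0,0],[0,0,0,0,0,0],[0,0,0,0,0,0]]]' 60 60
python3 -m jog '[[[-0.01,0,0,0,0,0],[-0.03,0,0,0,0,0],[-0.04,0,0,0,0,0],[-0.05,0,0,0,0,0],[-0.02,0,0,0,0,0],[0,0,0,0,0,0]]]'
python3 - <<'E'
from h import *
a=np.radians(-95.6+180); t=np.array([461,-41.5])+42.5*np.array([np.cos(a),np.sin(a)]); print(t)
plan([*t,180],-95.6)
im,K,R,o=cam('wrist'); save('w11',im)
print(proj(K,R,o,[[443.5,-276.7,81],[461,-41.5,30]]).round(0))
E
```

```text
time_s: 24.08
eef_pos: [443.5, -276.6, 53.5]
ee_rot: [-0.034, 0.707, -0.035, -0.706]
force: [0.4, 0.0, 0.5]
grip_width: 0.766
time_s: 24.82
eef_pos: [443.6, -276.8, 205.2]
ee_rot: [-0.033, 0.708, -0.036, -0.705]
force: [-0.3, 0.2, -0.5]
grip_width: 0.764
[465.14727324   0.7971645 ]
t 24.82 pos [ 443.6 -276.8  205.2] yaw -95.6 turn [-0.0001 -0.0038 -0.003 ] shift [  25.2 -278.4    5.7] grip 0.764 F [-0.3  0.2 -0.5] q [-0.78  0.33  1.56  0.    1.24  0.89]
[[325. 199.]
 [115. 191.]]
```

View pics/w11.png

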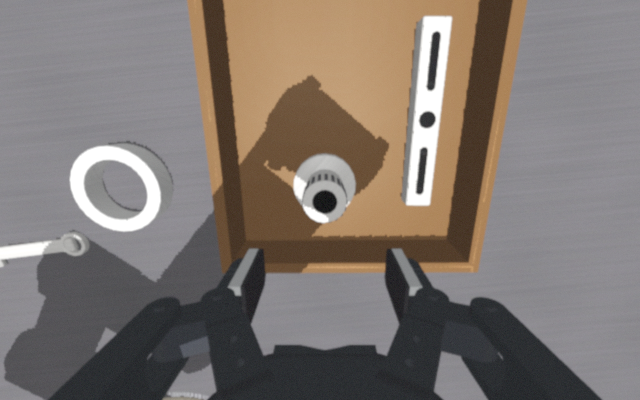

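The hub stands upright (top at 325,199, bar beside it) and the ring's top centre is at (115,187), against a prediction of (115,191). Next I'll move over the ring's wall.

```bash
python3 -m jog '[[[0,-0.03,0.001,0,0,0],[0,-0.05,0.001,0,0,0],[0,-0.05,0.001,0,0,0],[0,-0.05,0.001,0,0,0],[0.015,-0.05,0.001,0,0,0],[0.015,-0.048,0,0,0,0],[0.015,0,0,0,0,0],[0,0,0,0,0,0]]]' 115 60
python3 - <<'E'
from h import *
plan([465,0.8,160],-95.6)
im,K,R,o=cam('wrist'); save('w12',im); np.savez('w12.npz',im=im,K=K,R=R,o=o)
g=cv2.cvtColor(im,cv2.COLOR_RGB2GRAY)
print(proj(K,R,o,[[461,-41.5,30],[465.1,.8,30]]).round(0))
E
```

```text
time_s: 25.88
eef_pos: [464.4, 1.2, 156.6]
ee_rot: [0.034, -0.705, 0.034, 0.707]
force: [-0.1, 0.4, 0.6]
grip_width: 0.548
t 25.88 pos [464.4   1.2 156.6] yaw -95.6 turn [ 0.0007  0.0031 -0.0001] shift [-3.4  0.4 -0.6] grip 0.548 F [-0.1  0.4  0.6] q [-0.25  0.27  1.79 -0.    1.09  1.42]
[[370. 197.]
 [325. 197.]]
```

View pics/w12.png

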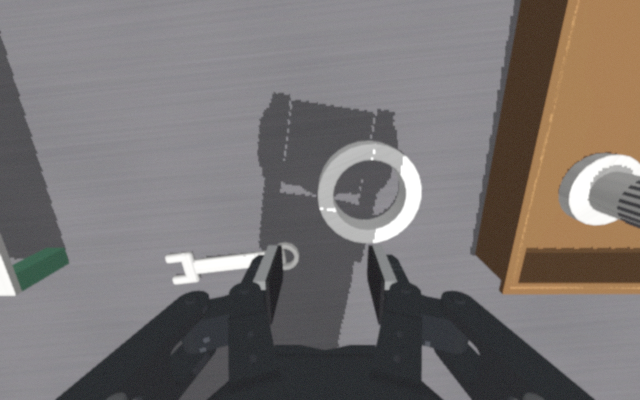

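The wrist view shows the ring's outline from u 318–421 and v 141–243, so its centre is at (369.5,192), and the spanner's eye at (285,256). Next I'll refine the ring position.

```bash
python3 - <<'E'
from h import *
d=np.load('w12.npz'); K,R,o=[d[k] for k in ['K','R','o']]
c=ray(K,R,o,[[369.5,192]],30.)[0]; print('ring',c.round(1),'dia',np.ptp(ray(K,R,o,[[318,192],[421,192],[369,141],[369,243]],30.),axis=0).round(1), 'span eye',ray(K,R,o,[[285,256]],4.).round(1))
a=np.radians(-95.6+180); t=c[:2]*.7+.3*np.array([461,-41.5])+42.5*np.array([np.cos(a),np.sin(a)]); print(t)
plan([*t,14],-95.6)
E
```

```text
ring [465.9 -41.4  30. ] dia [101.1  97.5   0. ] span eye [[392.2  53.4   4. ]]
[468.56110053   0.84773981]
t 25.93 pos [465.    0.7 157.5] yaw -95.6 turn [-0.0002  0.0012 -0.0004] shift [143.5  -0.5  -3.5] grip 0.547 F [-0.1  0.1 -0.6] q [-0.25  0.27  1.79 -0.    1.09  1.42]
```

```bash
python3 -m jog '[[[0.02,0,-0.0035,0,0,0],[0.04,0,0,0,0,0],[0.04,0,0,0,0,0],[0.025,0,0,0,0,0],[0.01,0,0,0,0,0],[0.006,0,0,0,0,0],[0,0,0,0,0,0]]]'
python3 -m jog '[[[0,0,0,0,0,0],[0,0,0,0,0,0],[0,0,0,0,0,0],[0,0,0,0,0,0],[0,0,0,0,0,0]]]' 245 60
python3 -c "
from h import *
plan([468.5,0.8,14],-95.6)
im,K,R,o=cam('wrist'); save('w13',im)"
```

```text
time_s: 26.8
eef_pos: [469.4, 0.0, 17.7]
ee_rot: [-0.034, 0.707, -0.035, -0.706]
force: [0.1, 0.2, -0.9]
grip_width: 0.55
time_s: 27.42
eef_pos: [469.5, 0.2, 18.0]
ee_rot: [-0.034, 0.707, -0.035, -0.705]
force: [-0.8, 0.0, 6.0]
grip_width: 0.151
t 27.43 pos [4.695e+02 2.000e-01 1.800e+01] yaw -95.6 turn [-0.0001 -0.0023 -0.0008] shift [ 4.  -0.5  1.1] grip 0.151 F [-0.8  0.   6. ] q [-0.25  0.51  1.89 -0.    0.74  1.42]
```

View pics/w13.png

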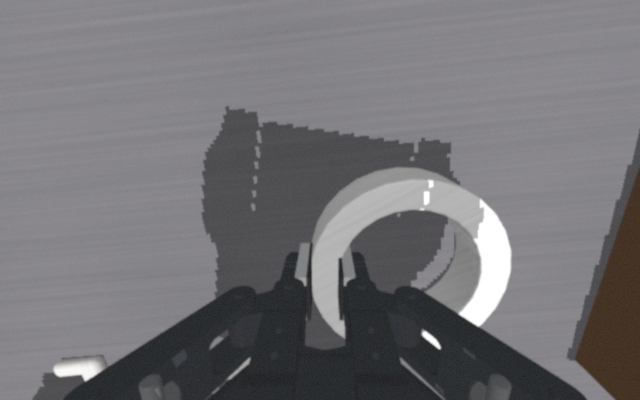

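The ring's wall is gripped (inner and outer pads at about u=345 and 305). Next I'll firm the grip, lift and check the tilt.

```bash
python3 -m jog '[[[0,0,0,0,0,0],[-0.01,0,0,0,0,0],[-0.02,0,0,0,0,0],[-0.03,0,0,0,0,0],[-0.04,0,0,0,0,0],[-0.03,0,0,0,0,0],[0,0,0,0,0,0]]]' 245 90
python3 - <<'E'
from h import *
c=np.array([510.4,-312.3]); a=np.radians(-5.6); ax=np.array([np.cos(a),np.sin(a)]); ay=np.array([-ax[1],ax[0]])
t=c+62*ax+64.5*ay; print(t)
plan([*t,150],-95.6)
im,K,R,o=cam('wrist'); save('w14',im)
im,K,R,o=cam('side'); save('s14',cv2.resize(im[80:280,250:500],None,fx=3,fy=3,interpolation=cv2.INTER_CUBIC))
E
```

```text
time_s: 28.35
eef_pos: [469.7, 0.2, 149.1]
ee_rot: [-0.034, 0.708, -0.035, -0.704]
force: [0.1, 0.1, -2.7]
grip_width: 0.137
[ 578.39819583 -254.15797249]
t 28.35 pos [4.697e+02 2.000e-01 1.491e+02] yaw -95.6 turn [ 0.     -0.0051 -0.0013] shift [  -0.9  242.6 -133. ] grip 0.137 F [ 0.1  0.1 -2.7] q [-0.25  0.29  1.79 -0.    1.06  1.42]
```

View pics/w14.png

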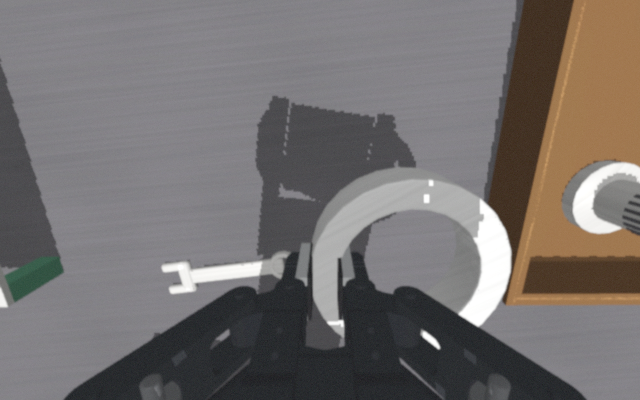

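View pics/s14.png

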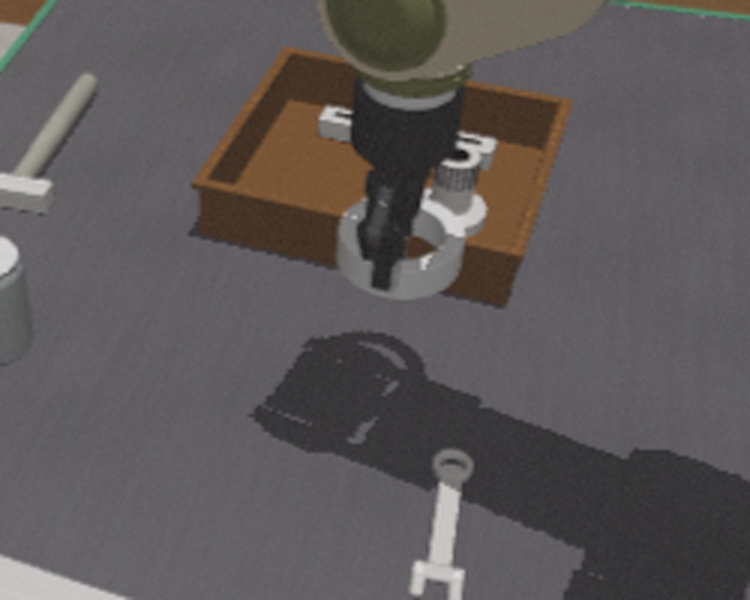

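The ring's outline in the hand view is the same as before lifting (u 313–511), so it hasn't tilted. Next I'll travel to the free space in the tub.

```bash
python3 -m jog '[[[0,0.02,-0.011,0,0,0],[0,0.035,-0.0192,0,0,0],[0,0.035,-0.0192,0,0,0],[0,0.035,-0.0192,0,0,0],[0,0.035,-0.0192,0,0,0],[0,0.035,-0.0192,0,0,0],[0,0.03,-0.0165,0,0,0],[0,0.0176,-0.0095,0,0,0],[0,0,0,0,0,0]]]'
python3 - <<'E'
from h import *
plan([578.4,-254.2,25],-95.6)
im,K,R,o=cam('wrist'); save('w15',im)
im,K,R,o=cam('side'); save('s15',cv2.resize(im[60:260,250:500],None,fx=3,fy=3,interpolation=cv2.INTER_CUBIC))
E
```

```text
time_s: 29.58
eef_pos: [577.0, -254.6, 145.2]
ee_rot: [0.035, -0.706, 0.035, 0.707]
force: [-0.8, 0.6, -2.9]
grip_width: 0.145
t 29.57 pos [ 577.  -254.6  145.2] yaw -95.7 turn [-0.0014  0.0021  0.0009] shift [120.2  -0.6  -1.3] grip 0.145 F [-0.8  0.6 -2.9] q [-0.6   0.62  1.27 -0.    1.25  1.07]
```

View pics/w15.png

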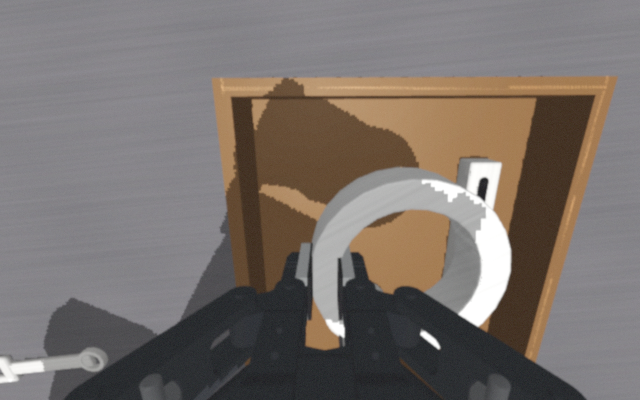

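View pics/s15.png

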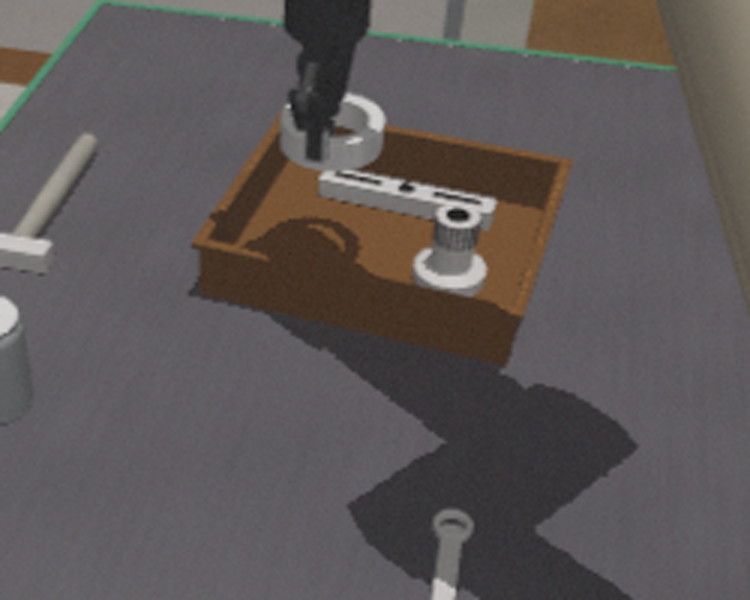

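The ring is level over free floor; the hub and bar are undisturbed. Next I'll lower it.

```bash
python3 -m jog '[[[0.02,0,-0.001,0,0,0],[0.035,0,0,0,0,0],[0.03,0,0,0,0,0],[0.018,0,0,0,0,0],[0.008,0,0,0,0,0],[0.004,0,0,0,0,0],[0,0,0,0,0,0]]]'
python3 -c "
from h import *
plan([578.4,-254.2,24],-95.6)"
```

```text
time_s: 30.55
eef_pos: [579.0, -254.4, 33.2]
ee_rot: [-0.034, 0.707, -0.035, -0.706]
force: [-0.4, 0.6, -2.9]
grip_width: 0.144
t 30.55 pos [ 579.  -254.4   33.2] yaw -95.6 turn [-0.     -0.0018 -0.0012] shift [ 9.2 -0.2  0.6] grip 0.144 F [-0.4  0.6 -2.9] q [-0.6   0.76  1.36 -0.    1.02  1.07]
```

```bash
python3 -m jog '[[[0.002,0,0,0,0,0],[0.002,0,0,0,0,0],[0.002,0,0,0,0,0],[0.001,0,0,0,0,0],[0,0,0,0,0,0]]]';python3 -m jog '[[[0.001,0,0,0,0,0],[0,0,0,0,0,0]]]';python3 -m jog '[[[0.001,0,0,0,0,0],[0,0,0,0,0,0]]]'
```

```text
time_s: 31.18
eef_pos: [578.7, -254.3, 25.5]
ee_rot: [-0.034, 0.707, -0.035, -0.706]
force: [-0.4, 0.8, -2.8]
grip_width: 0.143
time_s: 31.42
eef_pos: [578.7, -254.2, 24.5]
ee_rot: [-0.034, 0.707, -0.035, -0.706]
force: [-0.1, 0.3, -2.1]
grip_width: 0.141
time_s: 31.68
eef_pos: [578.8, -254.3, 24.2]
ee_rot: [-0.034, 0.707, -0.035, -0.706]
force: [-3.0, 2.3, 4.0]
grip_width: 0.144
```

```bash
python3 -m jog '[[[0,0,0,0,0,0],[0,0,0,0,0,0],[0,0,0,0,0,0],[0,0,0,0,0,0]]]' 150 60
python3 -m jog '[[[-0.005,0,0,0,0,0],[-0.02,0,0,0,0,0],[-0.04,0,0,0,0,0],[-0.05,0,0,0,0,0],[-0.06,0,0,0,0,0],[-0.03,0,0,0,0,0],[0,0,0,0,0,0]]]'
python3 - <<'E'
from h import *
plan([578.4,-254.2,24],-95.6)
im,K,R,o=cam('wrist'); save('w16',im); np.savez('w16.npz',im=im,K=K,R=R,o=o)
im,K,R,o=cam('side'); save('s16',cv2.resize(im[60:260,250:500],None,fx=3,fy=3,interpolation=cv2.INTER_CUBIC))
im,K,R,o=cam('top'); save('t16',im)
E
```

```text
time_s: 32.17
eef_pos: [578.8, -254.3, 23.6]
ee_rot: [-0.034, 0.707, -0.035, -0.706]
force: [-1.5, -0.1, -0.7]
grip_width: 0.408
time_s: 33.05
eef_pos: [579.2, -254.5, 232.7]
ee_rot: [-0.033, 0.709, -0.036, -0.704]
force: [0.1, -0.8, -0.8]
grip_width: 0.408
t 33.05 pos [ 579.2 -254.5  232.7] yaw -95.6 turn [ 0.     -0.0067 -0.0038] shift [ 2.087e+02 -2.000e-01  8.000e-01] grip 0.408 F [ 0.1 -0.8 -0.8] q [-0.6   0.56  1.15 -0.    1.42  1.07]
```

View pics/w16.png

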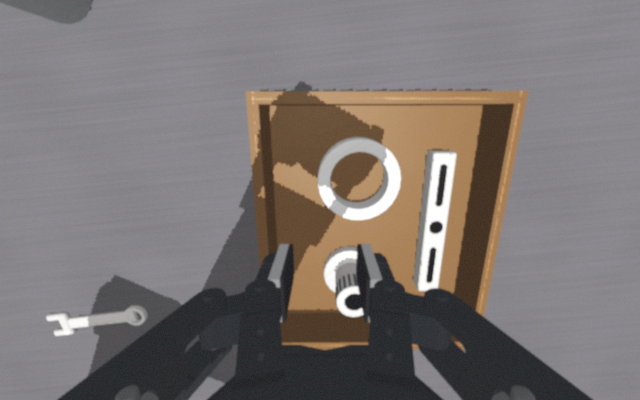

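View pics/s16.png

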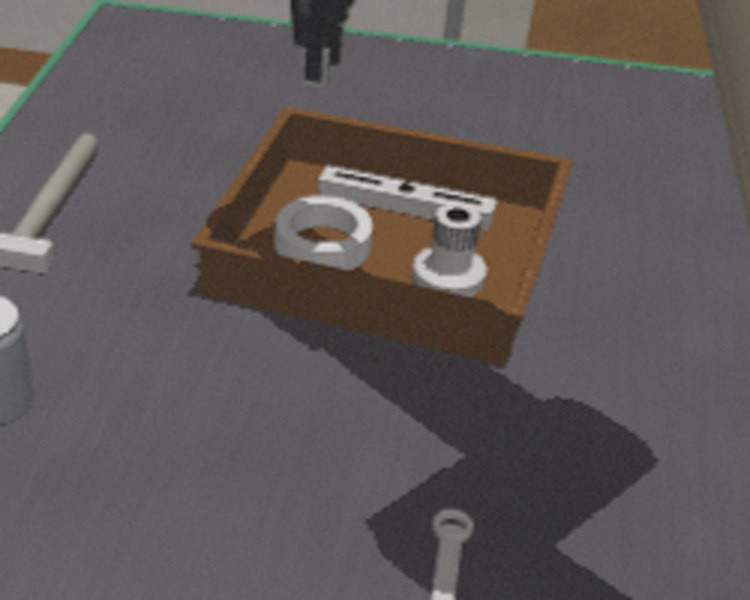

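View pics/t16.png

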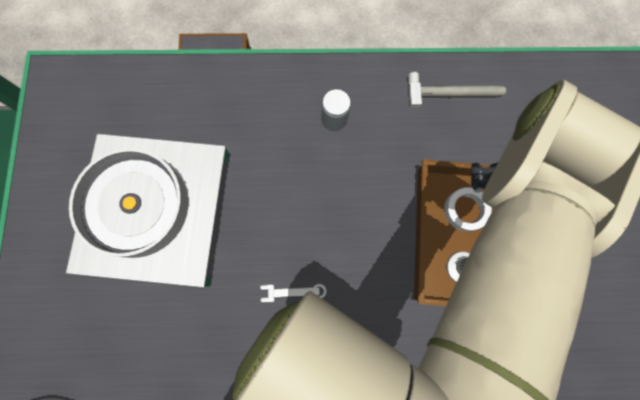

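All three pieces lie separately in the tub: ring at (360,179), bar at (435,220) and hub top at (352,303) in the wrist view. The spanner and can are unmoved in the top view. One numeric check, then I'll hand in.

```bash
python3 - <<'E'
from h import *
d=np.load('w16.npz'); K,R,o=[d[k] for k in ['K','R','o']]
c=np.array([510.4,-312.3]); a=np.radians(-5.6); ax=np.array([np.cos(a),np.sin(a)]); ay=np.array([-ax[1],ax[0]])
def tub(P): q=P[:,:2]-c; return np.c_[q@ax,q@ay].round(1).tolist()
print('ring',tub(ray(K,R,o,[[360,179]],36.)),'bar',tub(ray(K,R,o,[[442,152],[427,289]],30.)),'hub',tub(ray(K,R,o,[[352,302]],81.)))
s=ctrl.sense(); print(s['time_s'],np.abs(s['dq']).max())
print(workorder.finish_job())
E
```

```text
ring [[66.3, 21.8]] bar [[97.5, -74.4], [-89.8, -77.1]] hub [[-72.5, 31.5]]
33.2 0.011963454835443336
the job is handed in; nothing more can be done
None
```

I handed the job in at 33 s of the 72 s allowed, with the crossbar, hub and ring all in the tub. The hand-in gave no verdict.

**What I did:** I drew the crossbar out by its exposed end and let it go on the bench, about 34 mm past the riser's edge. I then took it again by its middle and laid it lengthwise on the tub floor. The hub went upright on its flange beside it, and the ring flat in the free space. I lowered each piece in small steps until the force showed contact, then released it.

**Last checks, in the tub's frame (mm):**

| Piece | x | y | Limits |
|---|---|---|---|
| Crossbar ends | +97 and −90 | −74 and −77 | ±150, ±130 |
| Hub | −73 | 31 | ±120, ±100 |
| Ring | 66 | 22 | ±105, ±85 |

- **Orientation:** the crossbar is within about 1° of the tub's long side. In the pictures the hub stands upright, the ring lies flat and nothing is stacked.
- **Bystanders:** the spanner and the can look unmoved in the last top picture.

**What did not go cleanly:**
- **Contact with the tub wall:** when I opened the fingers on the crossbar in the tub, they pushed against the side wall with about 33 N. That is under the 40 N limit, and the crossbar did not shift noticeably.
- **Ring position:** the top and wrist cameras disagreed by about 4–5 mm on where the ring lay on the bench. I used a weighted average, and the grasp held.

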